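# Spin-check a flywheel and pin it at its timing hole

## Task

Check that the flywheel on the bench spindle runs free: swipe its face with a light touch so that it spins on its own, untouched, for a couple of seconds at a turn every four seconds or faster. Then slow it by touch so that it stands still, let go, with its timing hole under the slot of the yellow fork; take the red-headed locking pin out of its block and put it down through slot and hole until its head sits on the fork. Use a light hand: the fingers never press on the flywheel or its stand with more than about 12 N, the pin is not forced (25 N at most), and the gauge box, ring gauge and oil bottle stay where they are.

Things in the scene. Friction and masses are not known exactly. Their poses are not given: they have to be found in the camera images.
- fixture: Bench spindle stand, fixed: a round green cast foot (250 mm across, 22 mm high) with a tongue that carries a post and the yellow fork; it bears the flywheel on a vertical spindle. Origin: on the spindle axis at table level; z up; its x axis points from the spindle towards post and fork (the tongue ends 190 mm from the axis).
- hub (a point): Centre of the flywheel, on the spindle axis, 71 mm above the table: the mean height of its face. The flywheel is a rough-turned steel blank, 240 mm diameter, 16 mm thick; its smooth face wobbles 2 mm up and down at the rim as it turns. Boss in the middle: 94 mm wide, 8 mm above the face, bolts and cap 14 mm. 4 to 6.5 kg. The spindle hardly yields to a push (0.2 mm at 12 N).
- flywheel (a joint): Angle (rad) of the flywheel, counter-clockwise positive from above, without stops (it counts on over whole turns); the timing hole is under the slot at 0 and every multiple of 2 pi. Very free bearing: untouched it runs on for about half a minute, and it stays where it was stopped. Fingers resting on the face with 5 N, 95 mm from the axis, slow it by about 5 to 11 rad/s each second.
- timing_hole (a point): Centre of the flywheel's only hole, on the face: a through hole 12.5 mm wide, 95 mm from the spindle axis, turning with the flywheel; a yellow painted radial line runs through it on the face.
- slot (a point): Point on the fork slot's middle line, 95 mm from the spindle axis, 71 mm above the table (mean face height): where the timing hole's centre has to stop. Axes as the fixture's. The fork is a fixed yellow plate, 48 mm wide, from 76 to 86 mm above the table and 83 to 185 mm from the axis; its slot is 12.5 mm wide, along the fixture's x, 83 to 112 mm from the axis, open inwards.
- lower_slot (a point): Mouth of the lower slot, 95 mm from the spindle axis, 50 mm above the table, straight below slot: in a fixed steel block under the flywheel, 12.5 mm wide like the fork's slot and 28 mm deep; the pin's tip ends in it.
- pin: Locking pin: steel shank of 10 mm diameter, 50 mm long, its lowest 9 mm tapering to 5 mm; on it a red round head of 22 mm diameter and 30 mm height. 90 g. Origin: the tip's end, z towards the head. It starts upright in the pin block with its head on the block's top, tip 2 mm above the table. Fully home its head sits on the fork's top and its tip is 36 mm above the table, 35 mm below slot.
- pin_block: Aluminium block, fixed, 70 x 70 mm, 52 mm high, with one upright 13 mm hole in the middle that holds the pin. Origin: centre of its underside.
- gauge_box: Closed wooden gauge-block box, 70 x 110 mm, 39 mm high; bystander. Origin: centre of its underside.
- ring_gauge: Steel ring gauge lying flat, 64 mm across, 36 mm bore, 18 mm high; bystander. Origin: centre of its underside.
- oil_bottle: White oil bottle with a red cap, 54 mm across, 130 mm high; bystander. Origin: centre of its underside.

How it is judged:
By the outcome, as a careful person would: the job done as asked, in the order asked, and still so for the second after the job is handed in, with the robot touching nothing.
It also fails if it takes over 70 s, if anything falls off the work surface, if the arm or the gripper's body presses on something with over 40 N, if the wrist force passes 120 N, or if a joint passes its speed limit or range.

## Robot

A 7-joint arm with a two-finger parallel gripper is mounted at the origin on the work surface. World frame = base frame: x ahead of the robot, y to its left, z up, the work surface at z = 0. Lengths are in mm, angles in degrees, forces in N, time in s.
With the tool pointing down it reaches from about 400 to 850 mm from the base axis. Payload 10.4 kg.
Tool frame: the origin (TCP) lies midway between the tips of the shut fingers; the grasp point (between the pads) lies 19 mm behind it (ctrl.hold_point_z is the distance from the TCP to the grasp point, in mm); z points along the fingers, y is the line along which they close (so a half turn about z gives the same grasp; the last joint's range is limited). The gripper opens to 87 mm and grips with 3 to 60 N. Pads are 19 mm wide; open, the fingers measure 117 mm over their backs; the gripper's body (75 mm by 190 mm) begins 51 mm behind the grasp point.
Start: joints at [65.054, 19.034, -3.707, 83.658, 1.238, 77.344, -5.071], TCP at [250.76, -572.516, 195.076] pointing down, gripper open.
Joint ranges: [-148.97, 148.97], [-28.65, 121.19], [-84.17, 76.75], [9.2, 138.47], [-72.65, 252.65], [3.7, 117.97], [-149.18, 149.18]. Speed limits (degrees/s): [127.2, 127.2, 159.86, 159.86, 180, 180, 180].

## Interface

Orientations are given as [roll, pitch, yaw] about the fixed x, y, z axes, in that order (R = Rz(yaw) Ry(pitch) Rx(roll)).
In Python, from station import telemetry, vision, ctrl, silhouettes gives the robot as it stands.
- The arm moves only by the shell command python3 -m handwheel 'ROWS' [OPENING]. ROWS is JSON, a list of rows, each a list of 6 numbers: the shift along the tool's x, y, z in units of 1 m (1.0 is 1 m), then the turn, a rotation vector about the tool's x, y, z in units of pi/2 rad (1.0 is pi/2 rad). A call has exactly 10 rows; each row is the pose to reach, as a shift and turn from the pose commanded when the call began, along the tool's axes at that moment; what a row does not reach only later rows make up. A row lasts 1/10 s, in which the tool goes at most 50 mm and 8.59 degrees, less where a joint would pass 70% of its speed; a pose out of reach is approached as far as the arm can. A call with a number of a shift or a turn outside -1 to 1 is refused whole. A call with a gripper value outside its range is refused whole. OPENING is the closure, from -1 (fully open) to 1 (shut), set as the call begins (- or left out, the last holds). The fingers move at their own pace and stop on an object; the grip force is fixed at half the most. Time passes only in rows, so rows that repeat a pose let the fingers close, or fill a call up. It gives the time, the measured TCP pose, the force, the opening and the grip force at its end, in the units of the state.
- telemetry.observe(): the state, without advancing time (a new reading comes with each control period).
- vision.capture(name): name is "scene" or "top" or "wrist"; returns (picture, depth): 384x512x3 uint8, blue, green, red; 384x512 float32, mm along the optical axis (not along the pixel's ray), 0 where there is no reading.
- vision.camera_params(name): a dict with "fov_y" (degrees; the focal length in pixels is half the picture's height over the tangent of half this angle, whatever the lens; pixels are square), "cx", "cy" (the principal point, pixels), "pose" (4x4, takes a point from camera to world coordinates). Camera axes: x right, y down, z forward; pixel columns grow to the right and rows downward; lengths in mm; the calibration is good to about 2 mm. A picture is of the moment at which its call begins: read the wrist's pose just before it. camera_params takes no time and is no camera call; for the wrist camera it gives the pose at the moment of the call.
- ctrl.hand_in(): hands the job in; it is judged then, once.
Trained networks look in the newest picture that a camera, given by its name, has taken for a name from the list of things; names that differ only in an ending like _2 or _b are one class to them, and where a whole thing is asked for, a point or a joint stands for the part that bears it (a point fixed in the world has none). Each returns a list of dicts, best first, with "p" (0 to 1); they miss things now and then, are a little off and sometimes report something else, mostly with a low value. They report only what shows in the picture. A call takes as long as a camera call.
- silhouettes(label, camera): "region" (384x512 bool, what is visible of it) and "location" ([column, row] in pixels, amid what is visible of it).
The state is a dict: "clock": time; "q": joint angles; "dq": joint speeds; "effort": joint torques, N m; "ee_pos": TCP position; "tool_rot": TCP orientation; "ft_force": force on the tool from outside, world axes, zero at the start; "moment": the same for the moment, N m; "gripper_width": finger opening in mm; "grip_force": force on a finger pad.
Only numpy, scipy, OpenCV 4.12 (cv2) and the standard library are available. Lean on these libraries where they do the work, as an engineer would, in place of code of your own. Each camera call takes 0.05 s, during which the arm holds its last target. There are 200 camera calls.

## Working session

There is one attempt and no reset: what is moved stays moved. The work goes in short steps, Python scripts to look and compute and a shell command to move; the robot and the scene stay as the last step left them, time stands still between calls to the robot, and variables do not carry over. Pictures are saved under pics/ and viewed, at most 10 in all, crops included, and the job is handed in when it is done.

```bash
ls; mkdir -p pics
cat > h.py <<'E'
import numpy as np, cv2
from station import telemetry, vision, ctrl, silhouettes
def proj(n,P,par=None):
    p=par or vision.camera_params(n);T=np.array(p["pose"]);f=192/np.tan(np.radians(p["fov_y"]/2))
    c=(np.atleast_2d(P)-T[:3,3])@T[:3,:3]
    return np.c_[p["cx"]+f*c[:,0]/c[:,2],p["cy"]+f*c[:,1]/c[:,2]]
def ray_z(n,uv,z,par=None):
    p=par or vision.camera_params(n);T=np.array(p["pose"]);f=192/np.tan(np.radians(p["fov_y"]/2))
    uv=np.atleast_2d(uv);d=np.c_[(uv[:,0]-p["cx"])/f,(uv[:,1]-p["cy"])/f,np.ones(len(uv))]@T[:3,:3].T
    return T[:3,3]+d*((z-T[2,3])/d[:,2])[:,None]
E
python3 - <<'E'
from h import *
s=telemetry.observe();print(s)
for n in("top","scene","wrist"):
    im,d=vision.capture(n);cv2.imwrite(f"pics/{n}0.png",im);p=vision.camera_params(n);print(n,p["fov_y"],p["cx"],p["cy"],np.round(p["pose"],3).tolist())
    if n=="top":
        np.save("top_d.npy",d)
        for o,z in(("flywheel",71),("pin",82),("pin_block",52),("gauge_box",39),("ring_gauge",18),("oil_bottle",130),("fixture",80),("timing_hole",71)):
            for r in silhouettes(o,n)[:2]:
                m=r["region"];print(o,round(r["p"],2),r["location"],m.sum(),ray_z(n,r["location"],z,p).round(1))
E
```

```text
pics
{'clock': 0.0, 'q': array([65.05413395, 19.07225006, -3.70710117, 83.70536995,  1.23845188,
       77.34308545, -5.07033172]), 'dq': array([-0.00739619,  0.0184526 , -0.07456608,  0.02836369, -0.00662422,
        0.01135287,  0.04540562]), 'effort': array([ 2.22109643e-04, -6.23244667e+01,  2.49191537e-02, -3.89897883e+01,
       -6.11302257e-02,  3.96707200e-02,  1.91255808e-04]), 'ee_pos': array([ 250.54768155, -572.12347031,  194.25626533]), 'tool_rot': array([-1.79919303e+02,  4.54003699e-03,  2.36527739e+01]), 'ft_force': array([ 0.11989782,  0.05454978, -0.21470318]), 'moment': array([ 0.00340248, -0.0029746 ,  0.00966043]), 'grip_force': 0.0, 'gripper_width': 86.85113075635398}
top 50.05947595849698 247.12371665731408 191.94525925345556 [[-0.025, -0.987, 0.156, 379.732], [-1.0, 0.026, 0.005, -34.664], [-0.009, -0.156, -0.988, 1214.315], [0.0, 0.0, 0.0, 1.0]]
flywheel 0.78 [253.2, 192.7] 5491 [[557.6 -45.8  71. ]]
pin_block 0.7 [137.8, 219.4] 599 [[492.4 283.5  52. ]]
gauge_box 0.9 [370.0, 181.4] 1043 [[ 586.9 -385.3   39. ]]
gauge_box 0.54 [252.7, 192.4] 5439 [[563.5 -44.7  39. ]]
ring_gauge 0.53 [360.8, 229.8] 322 [[ 449.1 -354.9   18. ]]
oil_bottle 0.56 [145.9, 141.4] 424 [[697.6 243.6 130. ]]
oil_bottle 0.34 [256.4, 197.1] 6545 [[536.4 -53.4 130. ]]
fixture 0.58 [259.2, 198.0] 6607 [[540.8 -62.   80. ]]
fixture 0.36 [137.9, 222.1] 620 [[482.2 275.4  80. ]]
timing_hole 0.8 [254.1, 196.4] 5392 [[547.  -48.1  71. ]]
scene 53.46081068357171 256.006971940581 190.45918543616173 [[-0.289, 0.596, -0.749, 1225.488], [0.957, 0.181, -0.225, 169.965], [0.001, -0.782, -0.623, 611.841], [0.0, 0.0, 0.0, 1.0]]
wrist 60.96334583184987 255.67073681809154 195.8617281632344 [[0.401, -0.874, -0.274, 327.258], [-0.916, -0.383, -0.12, -539.243], [-0.0, 0.299, -0.954, 386.259], [0.0, 0.0, 0.0, 1.0]]
```

```bash
python3 -c "
import cv2
im=cv2.imread('pics/top0.png');cv2.imwrite('pics/top0c.png',cv2.resize(im[110:290,100:400],None,fx=2.6,fy=2.6,interpolation=cv2.INTER_CUBIC))"
```

```text
(no output)
```

View pics/top0c.png

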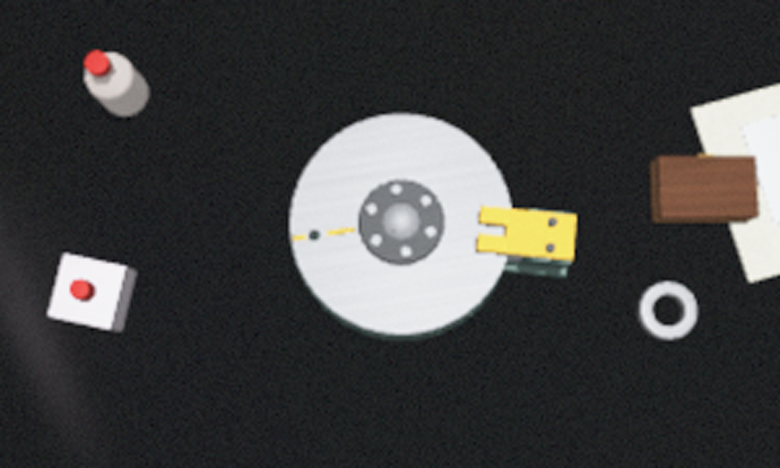

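View pics/scene0.png

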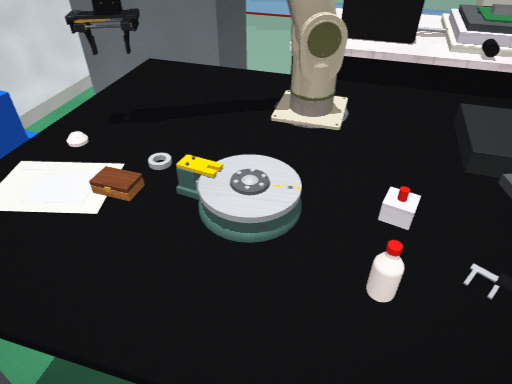

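The top view shows the wheel centred at about (254,196) px. The fork slot lies to the right at about (290,199), the timing hole opposite it at about (221,200), and the pin at about (131,221). The scene view agrees. Next I'll work out the geometry by segmentation.

```bash
cat >> h.py <<'E'
def cen(mask):
    n,l,s,c=cv2.connectedComponentsWithStats(mask.astype(np.uint8))
    k=1+np.argmax(s[1:,4]);return l==k,c[k]
E
python3 - <<'E'
from h import *
im=cv2.imread("pics/top0.png");hsv=cv2.cvtColor(im,cv2.COLOR_BGR2HSV);n="top"
H,S,V=[hsv[...,i].astype(int) for i in range(3)]
# wheel: bright grey, convex hull -> world circle
yel=(H>20)&(H<38)&(S>110)&(V>100)
box=np.zeros(H.shape,bool);box[145:245,205:330]=1
w,_=cen((V>140)&(S<60)&box)
hull=cv2.convexHull(np.argwhere(w)[:,::-1].astype(np.int32))[:,0,:]
P=ray_z(n,hull+0.0,71)[:,:2]
for _ in range(3):
    A=np.c_[2*P,np.ones(len(P))];s=np.linalg.lstsq(A,(P**2).sum(1),rcond=None)[0];c=s[:2];r=np.sqrt(s[2]+c@c)
    e=np.hypot(*(P-c).T)-r;P=P[abs(e)<2.5]
print("hub",c,r,len(P))
fk,fc=cen(yel&box);ys=np.argwhere(fk)[:,::-1]
F=ray_z(n,ys,86)[:,:2];rect=cv2.minAreaRect(F.astype(np.float32));print("fork",rect,F.mean(0))
d=np.array(rect[0])-c;print("yaw from hub",np.degrees(np.arctan2(d[1],d[0])))
b=cv2.boxPoints(rect);print(b.round(1).tolist())
ln=yel&box&~fk;ln[:,245:]=0
L=ray_z(n,np.argwhere(ln)[:,::-1],71)[:,:2]-c;print("line",len(L),np.degrees(np.arctan2(*L.mean(0)[::-1])))
hole=(V<110)&box;hole[:,235:]=0;hole[:194]=0;hole[:, :216]=0;hole[207:]=0
pts=np.argwhere(hole)[:,::-1];HL=ray_z(n,pts.mean(0),71)[0,:2];print("hole",HL,np.hypot(*(HL-c)),np.degrees(np.arctan2(*(HL-c)[::-1])))
red=(S>150)&((H<8)|(H>172));red[:200]=0
rm,rc=cen(red);print("red",rc,rm.sum(),ray_z(n,rc,78))
E
```

```text
hub [550.81991091 -47.51552801] 120.62194435440676 36
fork ((533.9885864257812, -180.89205932617188), (103.82556915283203, 50.40156936645508), 82.40450286865234) [ 533.22897436 -183.71351672]
yaw from hub -97.19236784867056
[[502.1000061035156, -229.0], [552.0999755859375, -235.6999969482422], [565.7999877929688, -132.8000030517578], [515.9000244140625, -126.0999984741211]]
line 15 97.11539497389033
hole [539.27315021  47.12255678] 95.33989078232779 96.95625686503793
red [130.97826087 221.06521739] 46 [[485.70991082 295.27533051  78.        ]]
```

Hub is about (551,-47.5) and fixture yaw about -97.3°. The fitted radius of 120.6 mm and the hole radius of 95.3 mm both match the given sizes. I'm moving over the wheel now.

```bash
python3 -m handwheel '[[0.04,-0.0245,0,0,0,0.07],[0.08,-0.049,0,0,0,0.14],[0.12,-0.0735,0,0,0,0.2],[0.16,-0.098,0,0,0,0.2628],[0.2,-0.1225,0,0,0,0.2628],[0.24,-0.147,0,0,0,0.2628],[0.28,-0.1715,0,0,0,0.2628],[0.32,-0.196,0,0,0,0.2628],[0.36,-0.2205,0,0,0,0.2628],[0.4,-0.245,0,0,0,0.2628]]' 1
```

```text
clock: 1.55
ee_pos: [519.7, -186.0, 195.4]
tool_rot: [180.0, -0.0, -0.0]
ft_force: [-0.2, -1.0, 0.2]
gripper_width: 14.7
grip_force: 0.0
```

```bash
python3 -m handwheel '[[0.02,-0.028,0,0,0,0],[0.04,-0.057,0.01,0,0,0],[0.06,-0.085,0.03,0,0,0],[0.08,-0.114,0.05,0,0,0],[0.1,-0.143,0.07,0,0,0],[0.12,-0.171,0.09,0,0,0],[0.12,-0.171,0.105,0,0,0],[0.12,-0.171,0.113,0,0,0],[0.12,-0.171,0.116,0,0,0],[0.12,-0.171,0.116,0,0,0]]' 1
python3 - <<'E'
from h import *
p=vision.camera_params("wrist");im,d=vision.capture("wrist");cv2.imwrite("pics/w1.png",im)
print(telemetry.observe()["ee_pos"],np.array(p["pose"])[:3,3])
E
```

```text
clock: 2.55
ee_pos: [638.7, -18.2, 79.4]
tool_rot: [180.0, -0.0, -0.1]
ft_force: [-0.6, -0.1, -0.5]
gripper_width: 0.3
grip_force: 0.0
[639.04249145 -17.99892261  79.88438801] [722.13795961 -18.06519829 270.56380125]
```

View pics/w1.png

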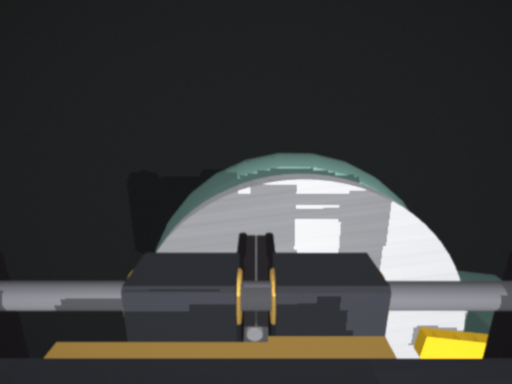

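The shut fingers are over the face, with tips at about (255,240) px, between rim and boss. I'll probe downwards gently.

```bash
python3 -m handwheel '[[0,0,0.002,0,0,0],[0,0,0.004,0,0,0],[0,0,0.006,0,0,0],[0,0,0.0065,0,0,0],[0,0,0.0065,0,0,0],[0,0,0.0065,0,0,0],[0,0,0.0065,0,0,0],[0,0,0.0065,0,0,0],[0,0,0.0065,0,0,0],[0,0,0.0065,0,0,0]]'
python3 - <<'E'
from h import *
s=telemetry.observe();print(s["ee_pos"],s["ft_force"])
E
```

```text
clock: 3.6
ee_pos: [638.9, -16.6, 72.6]
tool_rot: [180.0, -0.0, 0.0]
ft_force: [0.9, -0.1, -0.6]
gripper_width: 0.0
grip_force: 0.0
[638.87442386 -16.60409885  72.56397335] [ 0.86522978 -0.07144178 -0.64977936]
```

```bash
python3 -m handwheel '[[0,0,0.0005,0,0,0],[0,0,0.001,0,0,0],[0,0,0.001,0,0,0],[0,0,0.001,0,0,0],[0,0,0.001,0,0,0],[0,0,0.001,0,0,0],[0,0,0.001,0,0,0],[0,0,0.001,0,0,0],[0,0,0.001,0,0,0],[0,0,0.001,0,0,0]]'
python3 -m handwheel '[[0,0,0.0005,0,0,0],[0,0,0.001,0,0,0],[0,0,0.001,0,0,0],[0,0,0.001,0,0,0],[0,0,0.001,0,0,0],[0,0,0.001,0,0,0],[0,0,0.001,0,0,0],[0,0,0.001,0,0,0],[0,0,0.001,0,0,0],[0,0,0.001,0,0,0]]'
```

```text
clock: 4.6
ee_pos: [638.9, -16.7, 71.6]
tool_rot: [180.0, -0.0, -0.0]
ft_force: [-0.0, -0.5, -0.3]
gripper_width: 0.4
grip_force: 0.0
clock: 5.6
ee_pos: [638.9, -16.6, 70.5]
tool_rot: [180.0, -0.0, -0.0]
ft_force: [-0.4, -0.5, -0.1]
gripper_width: 0.4
grip_force: 0.0
```

```bash
python3 -m handwheel '[[0,0,0.0005,0,0,0],[0,0,0.0008,0,0,0],[0,0,0.0008,0,0,0],[0,0,0.0008,0,0,0],[0,0,0.0008,0,0,0],[0,0,0.0008,0,0,0],[0,0,0.0008,0,0,0],[0,0,0.0008,0,0,0],[0,0,0.0008,0,0,0],[0,0,0.0008,0,0,0]]'
```

```text
clock: 6.6
ee_pos: [638.9, -16.6, 69.8]
tool_rot: [180.0, -0.0, 0.0]
ft_force: [0.6, 0.5, 1.5]
gripper_width: 0.6
grip_force: 0.0
```

```bash
python3 -m handwheel '[[0,0,0.0003,0,0,0],[0,0,0.0005,0,0,0],[0,0,0.0005,0,0,0],[0,0,0.0005,0,0,0],[0,0,0.0005,0,0,0],[0,0,0.0005,0,0,0],[0,0,0.0005,0,0,0],[0,0,0.0005,0,0,0],[0,0,0.0005,0,0,0],[0,0,0.0005,0,0,0]]'; python3 -c "
from h import *
for i in range(3):
  s=telemetry.observe();print(s['ee_pos'],s['ft_force'])
s=telemetry.observe();T=vision.camera_params('top')
im,d=vision.capture('top');cv2.imwrite('pics/t2.png',im);print(telemetry.observe()['ft_force'])
"
```

```text
clock: 7.6
ee_pos: [638.9, -16.7, 69.2]
tool_rot: [180.0, -0.0, -0.0]
ft_force: [-0.2, -0.1, 0.6]
gripper_width: 0.3
grip_force: 0.0
[638.88461686 -16.66267187  69.24113488] [-0.20012686 -0.07880101  0.6336388 ]
[638.88461686 -16.66267187  69.24113488] [-0.20012686 -0.07880101  0.6336388 ]
[638.88461686 -16.66267187  69.24113488] [-0.20012686 -0.07880101  0.6336388 ]
[ 0.55613865 -0.20618468 -0.29966307]
```

```bash
python3 -m handwheel '[[0,0,0.0003,0,0,0],[0,0,0.0007,0,0,0],[0,0,0.0007,0,0,0],[0,0,0.0007,0,0,0],[0,0,0.0007,0,0,0],[0,0,0.0007,0,0,0],[0,0,0.0007,0,0,0],[0,0,0.0007,0,0,0],[0,0,0.0007,0,0,0],[0,0,0.0007,0,0,0]]'
```

```text
clock: 8.65
ee_pos: [638.9, -16.7, 68.5]
tool_rot: [180.0, -0.0, -0.0]
ft_force: [-0.4, 0.0, 0.6]
gripper_width: 0.3
grip_force: 0.0
```

```bash
python3 -m handwheel '[[0,0,0.0003,0,0,0],[0,0,0.0007,0,0,0],[0,0,0.0007,0,0,0],[0,0,0.0007,0,0,0],[0,0,0.0007,0,0,0],[0,0,0.0007,0,0,0],[0,0,0.0007,0,0,0],[0,0,0.0007,0,0,0],[0,0,0.0007,0,0,0],[0,0,0.0007,0,0,0]]'; python3 -c "
from h import *
im,d=vision.capture('wrist');cv2.imwrite('pics/w3.png',im[140:340,150:470]);s=telemetry.observe();print(s['ee_pos'],s['ft_force'])
T=np.array(vision.camera_params('wrist')['pose']);p=vision.camera_params('wrist');f=192/np.tan(np.radians(p['fov_y']/2))
for v,u in((210,300),(215,210),(230,200),(200,350),(235,215),(225,310),(230,300)):
  z=d[v-2:v+3,u-2:u+3];z=np.median(z);q=T@[(u-p['cx'])/f*z,(v-p['cy'])/f*z,z,1];print(u,v,q[:3].round(1))
"
```

```text
clock: 9.65
ee_pos: [638.9, -16.7, 67.8]
tool_rot: [180.0, 0.0, -0.0]
ft_force: [0.5, 0.3, 0.5]
gripper_width: 0.7
grip_force: 0.0
[638.87658762 -16.62029617  67.86563837] [ 0.39389858 -0.4603834  -0.0171574 ]
300 210 [654.8 -43.5  72.5]
210 215 [651.3  11.4  71.9]
200 230 [641.1  18.1  71.4]
350 200 [661.3 -73.2  73. ]
215 235 [637.7   8.9  71.4]
310 225 [645.  -50.1  72.5]
300 230 [641.6 -44.   72.6]
```

```bash
python3 -c "
import cv2
im=cv2.imread('pics/w3.png');cv2.imwrite('pics/w3b.png',cv2.resize(im,None,fx=2.4,fy=2.4))"
```

```text
(no output)
```

View pics/w3b.png

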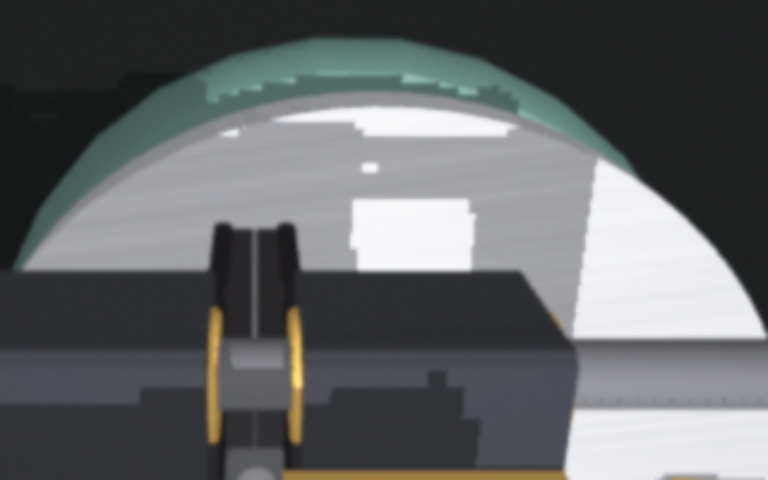

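No contact is visible or felt yet, so I'll keep probing.

```bash
python3 -m handwheel '[[0,0,0.0003,0,0,0],[0,0,0.0007,0,0,0],[0,0,0.0007,0,0,0],[0,0,0.0007,0,0,0],[0,0,0.0007,0,0,0],[0,0,0.0007,0,0,0],[0,0,0.0007,0,0,0],[0,0,0.0007,0,0,0],[0,0,0.0007,0,0,0],[0,0,0.0007,0,0,0]]'; python3 -c "
from h import *
f=[]
for i in range(4):
  vision.capture('wrist');s=telemetry.observe();f.append(s['ft_force'])
print(s['ee_pos'],np.mean(f,0),np.array(f)[:,2])
"
```

```text
clock: 10.7
ee_pos: [638.9, -16.7, 67.1]
tool_rot: [180.0, -0.0, -0.0]
ft_force: [-1.0, 0.0, 0.0]
gripper_width: 0.5
grip_force: 0.0
[638.87571351 -16.63293924  67.16855913] [-0.54684392 -0.16665944  0.0591561 ] [-0.14533179  0.16294923  0.03088939  0.18811756]
```

```bash
cat > f.py <<'E'
from h import *
f=[]
for i in range(4):
  vision.capture('wrist');s=telemetry.observe();f.append(s['ft_force'])
print(s['clock'],s['ee_pos'],np.mean(f,0),np.array(f)[:,2])
E
python3 -m handwheel '[[0,0,0.0003,0,0,0],[0,0,0.0007,0,0,0],[0,0,0.0007,0,0,0],[0,0,0.0007,0,0,0],[0,0,0.0007,0,0,0],[0,0,0.0007,0,0,0],[0,0,0.0007,0,0,0],[0,0,0.0007,0,0,0],[0,0,0.0007,0,0,0],[0,0,0.0007,0,0,0]]';python3 f.py
```

```text
clock: 11.9
ee_pos: [638.8, -16.7, 66.4]
tool_rot: [180.0, 0.0, -0.0]
ft_force: [-0.4, -0.7, -0.0]
gripper_width: 0.5
grip_force: 0.0
12.1 [638.88056417 -16.6259658   66.46877752] [-0.36421424  0.05739559  0.31882638] [ 0.7026743   0.80895272 -0.31483602  0.07851451]
```

Run:
```python
from h import *
p=vision.camera_params('wrist');T=np.array(p['pose']);f=192/np.tan(np.radians(p['fov_y']/2))
im,d=vision.capture('wrist');s=telemetry.observe()
print(proj('wrist',s['ee_pos'],p),proj('wrist',s['ee_pos']+[0,0,20],p))
for v in range(222,262,3):
  print(v,im[v,252],[ (T@[(u-p['cx'])/f*d[v,u],(v-p['cy'])/f*d[v,u],d[v,u],1])[:3].round(1).tolist() for u in(246,252,260,280)])
```

```text
[[255.81781364 230.9881221 ]] [[255.83638773 244.92196056]]
222 [171 165 165] [[647.4, -10.6, 72.3], [647.2, -14.3, 71.8], [647.5, -19.2, 72.5], [647.5, -31.4, 72.4]]
225 [167 162 162] [[645.1, -10.6, 71.6], [645.1, -14.3, 71.5], [645.6, -19.2, 72.6], [645.2, -31.5, 71.6]]
228 [170 165 165] [[643.4, -10.6, 72.1], [643.2, -14.3, 71.8], [643.4, -19.2, 72.2], [643.1, -31.6, 71.5]]
231 [169 166 165] [[641.1, -10.6, 71.4], [641.3, -14.3, 71.9], [641.3, -19.2, 72.0], [641.7, -31.5, 72.9]]
234 [148 143 142] [[650.8, -11.4, 97.7], [639.2, -14.3, 71.9], [639.1, -19.2, 71.7], [639.4, -31.6, 72.3]]
237 [42 40 41] [[650.5, -11.5, 100.8], [648.6, -14.6, 96.7], [649.0, -18.9, 97.7], [637.3, -31.7, 72.2]]
240 [41 39 40] [[649.6, -11.5, 102.6], [649.4, -14.6, 102.3], [649.4, -18.8, 102.2], [635.5, -31.7, 72.6]]
243 [41 39 41] [[649.8, -11.6, 106.7], [649.7, -14.7, 106.5], [649.7, -18.8, 106.3], [633.4, -31.7, 72.4]]
246 [43 40 42] [[649.5, -11.7, 109.4], [649.1, -14.7, 108.7], [649.6, -18.7, 109.6], [631.1, -31.8, 71.9]]
249 [41 38 41] [[648.5, -11.7, 110.8], [649.6, -14.8, 113.0], [649.7, -18.7, 113.0], [629.0, -31.9, 71.9]]
252 [41 38 41] [[649.5, -11.9, 115.9], [648.9, -14.8, 114.8], [649.6, -18.6, 116.1], [677.5, -23.8, 170.3]]
255 [41 39 40] [[649.7, -12.0, 119.3], [649.6, -14.8, 119.2], [649.5, -18.6, 119.0], [677.7, -23.6, 172.6]]
258 [40 37 39] [[649.6, -12.1, 122.1], [649.3, -14.8, 121.6], [649.1, -18.6, 121.1], [678.4, -23.3, 175.7]]
261 [40 37 39] [[649.1, -12.1, 124.0], [649.2, -14.9, 124.1], [649.7, -18.5, 125.1], [677.2, -23.4, 175.4]]
```

Run:
```python
from h import *
im,d=vision.capture('scene');s=telemetry.observe();p=vision.camera_params('scene');T=np.array(p['pose'])
e=s['ee_pos'];print(e)
for z in(0,10,20,30,50): print(z,proj('scene',e+[0,0,z],p).round(1))
u,v=proj('scene',e,p)[0].astype(int)
c=im[v-75:v+25,u-60:u+60];cv2.imwrite('pics/s4.png',cv2.resize(c,None,fx=6,fy=6,interpolation=cv2.INTER_CUBIC));print(u,v)
f=192/np.tan(np.radians(p['fov_y']/2))
for r in range(v-36,v+6,2):
  z=d[r,u];print(r,im[r,u],(T@[(u-p['cx'])/f*z,(r-p['cy'])/f*z,z,1])[:3].round(1))
```

```text
[638.86488649 -16.62535614  66.44377435]
0 [[251.5 210.3]]
10 [[251.4 206.8]]
20 [[251.4 203.2]]
30 [[251.4 199.6]]
50 [[251.3 192.2]]
251 210
174 [36 33 31] [673.3  -6.  189.4]
176 [59 51 51] [675.6  -5.3 186.5]
178 [38 34 32] [676.7  -5.  182.7]
180 [37 33 31] [678.5  -4.5 179.4]
182 [39 34 33] [677.4  -4.9 173.7]
184 [30 27 27] [646.6 -14.7 144.1]
186 [29 26 27] [648.4 -14.2 140.4]
188 [28 26 26] [649.9 -13.7 136.5]
190 [29 27 29] [649.1 -14.  130.7]
192 [30 26 29] [650.  -13.8 126.3]
194 [32 28 29] [648.4 -14.3 119.7]
196 [29 27 28] [649.2 -14.1 115. ]
198 [29 27 27] [648.5 -14.3 109.1]
200 [29 26 29] [650.1 -13.9 105.1]
202 [29 25 27] [649.4 -14.2  99. ]
204 [107 103 104] [625.4 -21.9  72. ]
206 [131 126 125] [632.  -19.8  72.2]
208 [133 129 127] [637.5 -18.1  71.5]
210 [134 129 126] [642.9 -16.4  70.8]
212 [135 131 128] [648.7 -14.6  70.5]
214 [131 126 124] [655.7 -12.4  71.4]
```

View pics/s4.png

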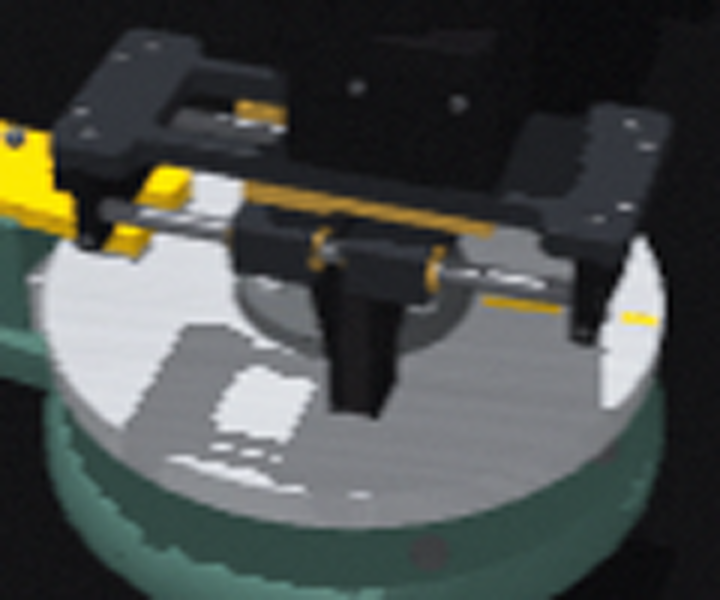

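Both cameras agree that the real fingertips sit about 29 mm above the reported TCP: tip z ≈ 96–97, face z ≈ 72. The view shows the fingers hanging clear of the face. From here I'll treat tip z as ee z + 29.5. Descending 20 mm.

```bash
python3 -m handwheel '[[0,0,0.005,0,0,0],[0,0,0.010,0,0,0],[0,0,0.015,0,0,0],[0,0,0.018,0,0,0],[0,0,0.02,0,0,0],[0,0,0.0205,0,0,0],[0,0,0.021,0,0,0],[0,0,0.021,0,0,0],[0,0,0.021,0,0,0],[0,0,0.021,0,0,0]]'
python3 - <<'E'
from h import *
for n,us in(('wrist',(250,260)),('scene',(249,252,255))):
  im,d=vision.capture(n);s=telemetry.observe();p=vision.camera_params(n);T=np.array(p['pose']);f=192/np.tan(np.radians(p['fov_y']/2))
  print(n,s['ee_pos'],s['ft_force'])
  for u in us:
    V=np.arange(190,260);W=np.array([(T@[(u-p['cx'])/f*d[v,u],(v-p['cy'])/f*d[v,u],d[v,u],1])[:3] for v in V])
    k=(abs(W[:,0]-649.5)<3)&(im[V,u].max(1)<70);print(u,'tip z',W[k,2].min().round(1),'face',np.median(W[(W[:,2]>67)&(W[:,2]<74),2]).round(2))
E
```

```text
clock: 13.2
ee_pos: [639.0, -16.7, 45.6]
tool_rot: [180.0, -0.0, -0.0]
ft_force: [0.1, 0.0, -0.6]
gripper_width: 0.6
grip_force: 0.0
wrist [638.97063722 -16.67038192  45.59985925] [ 0.39203786 -0.43536959 -0.10613513]
250 tip z 76.7 face 71.77
260 tip z 76.5 face 71.92
scene [638.93660239 -16.64349848  45.54778451] [-0.26402587  0.37871436  0.08574221]
249 tip z 75.1 face 71.23
252 tip z 75.5 face 71.3
255 tip z 97.5 face 70.78
```

```bash
python3 -m handwheel '[[0,0,0.0005,0,0,0],[0,0,0.001,0,0,0],[0,0,0.0015,0,0,0],[0,0,0.002,0,0,0],[0,0,0.0025,0,0,0],[0,0,0.0025,0,0,0],[0,0,0.0025,0,0,0],[0,0,0.0025,0,0,0],[0,0,0.0025,0,0,0],[0,0,0.0025,0,0,0]]'
python3 -m handwheel '[[0,0,0.0003,0,0,0],[0,0,0.0007,0,0,0],[0,0,0.0007,0,0,0],[0,0,0.0007,0,0,0],[0,0,0.0007,0,0,0],[0,0,0.0007,0,0,0],[0,0,0.0007,0,0,0],[0,0,0.0007,0,0,0],[0,0,0.0007,0,0,0],[0,0,0.0007,0,0,0]]'|sed -n '1,4p'
```

```text
clock: 14.3
ee_pos: [638.9, -16.6, 43.0]
tool_rot: [180.0, -0.0, -0.0]
ft_force: [0.1, -1.2, 2.0]
gripper_width: 0.5
grip_force: 0.7
clock: 15.3
ee_pos: [639.0, -16.6, 42.3]
tool_rot: [180.0, -0.0, -0.0]
ft_force: [1.3, -0.2, 3.4]
```

Contact is at ee z ≈ 43.8, with about 2–2.5 N/mm of compliance. Now the swipe: press 0.7 mm more, sweep the arc counter-clockwise, lift off while still moving.

```bash
python3 -m handwheel '[[0,0,0.0007,0,0,0],[-0.0017,-0.0046,0.0007,0,0,0],[-0.0059,-0.0134,0.0007,0,0,0],[-0.0139,-0.0257,0.0007,0,0,0],[-0.0272,-0.0399,0.0007,0,0,0],[-0.0462,-0.0526,0.0007,0,0,0],[-0.0676,-0.0602,0.0007,0,0,0],[-0.0903,-0.0625,0.0007,0,0,0],[-0.1096,-0.06,-0.015,0,0,0],[-0.118,-0.058,-0.03,0,0,0]]'
cat > om.py <<'E'
from h import *
import sys,time
c=np.array([550.8,-47.5]);yaw=-97.3
def ang(im):
    hsv=cv2.cvtColor(im,cv2.COLOR_BGR2HSV);H,S,V=[hsv[...,i].astype(int) for i in range(3)]
    uv=np.argwhere((H>18)&(H<40)&(S>70)&(V>90))[:,::-1]
    P=ray_z('top',uv,71)[:,:2]-c;r=np.hypot(*P.T);a=np.degrees(np.arctan2(P[:,1],P[:,0]))
    k=(r>52)&(r<118)&(abs((a-yaw+180)%360-180)>24)
    if k.sum()<3:return None,k.sum()
    Q=P[k];return (np.degrees(np.arctan2(*Q.mean(0)[::-1]))-yaw)%360,k.sum()
if __name__=="__main__":
    for i in range(int(sys.argv[1])):
        t=telemetry.observe()["clock"];im,d=vision.capture('top');print(t,ang(im))
    cv2.imwrite('pics/om.png',im)
E
python3 om.py 6
```

```text
clock: 16.3
ee_pos: [518.0, 41.6, 71.6]
tool_rot: [180.0, 0.2, 0.0]
ft_force: [0.8, 0.3, -0.2]
gripper_width: 0.2
grip_force: 0.0
16.3 (np.float64(294.2794238591102), np.int64(23))
16.35 (np.float64(301.1924154576468), np.int64(19))
16.4 (np.float64(308.46682829439203), np.int64(23))
16.45 (np.float64(315.6581373822837), np.int64(23))
16.5 (np.float64(322.82605710742394), np.int64(23))
16.55 (np.float64(329.6960732122631), np.int64(22))
```

The wheel turns at about 142°/s (2.5 rad/s), so it runs free. I'll let it run while I hover at the braking spot on the left side.

```bash
python3 -m handwheel '[[0.01,-0.001,0,0,0,0],[0.02,-0.003,0.005,0,0,0],[0.03,-0.0045,0.01,0,0,0],[0.03,-0.0045,0.015,0,0,0],[0.03,-0.0045,0.019,0,0,0],[0.03,-0.0045,0.0215,0,0,0],[0.03,-0.0045,0.0215,0,0,0],[0.03,-0.0045,0.0215,0,0,0],[0.03,-0.0045,0.0215,0,0,0],[0.03,-0.0045,0.0215,0,0,0]]' | sed -n '1,2p;4p'
python3 om.py 2
python3 -m handwheel '[[0,0,0,0,0,0],[0,0,0,0,0,0],[0,0,0,0,0,0],[0,0,0,0,0,0],[0,0,0,0,0,0],[0,0,0,0,0,0],[0,0,0,0,0,0],[0,0,0,0,0,0],[0,0,0,0,0,0],[0,0,0,0,0,0]]' | sed -n '1,2p;4p'
python3 om.py 3
```

```text
clock: 17.6
ee_pos: [551.0, 45.8, 51.0]
ft_force: [-0.4, 0.3, -0.3]
17.6 (np.float64(115.70335457421106), np.int64(16))
17.65 (np.float64(122.73872568304508), np.int64(16))
clock: 18.7
ee_pos: [550.9, 45.9, 50.7]
ft_force: [0.5, 0.4, 0.7]
18.7 (np.float64(264.8769727947982), np.int64(9))
18.75 (np.float64(271.25078192934967), np.int64(16))
18.8 (np.float64(278.34544086945044), np.int64(17))
```

```bash
python3 -m handwheel '[[0,0,0.002,0,0,0],[0,0,0.005,0,0,0],[0,0,0.0065,0,0,0],[0,0,0.0072,0,0,0],[0,0,0.0078,0,0,0],[0,0,0.0083,0,0,0],[0,0,0.0088,0,0,0],[0,0,0.0092,0,0,0],[0,0,0.0092,0,0,0],[0,0,0.0092,0,0,0]]' | sed -n '1,2p;4p'
python3 om.py 3
```

```text
clock: 19.85
ee_pos: [552.1, 45.9, 42.5]
ft_force: [-0.8, -0.8, 6.4]
19.85 (None, np.int64(0))
19.9 (None, np.int64(0))
19.95 (None, np.int64(0))
```

```bash
python3 -c "
import cv2
im=cv2.imread('pics/om.png');cv2.imwrite('pics/om2.png',cv2.resize(im[145:250,200:340],None,fx=5.5,fy=5.5,interpolation=cv2.INTER_CUBIC))"
```

```text
(no output)
```

View pics/om2.png

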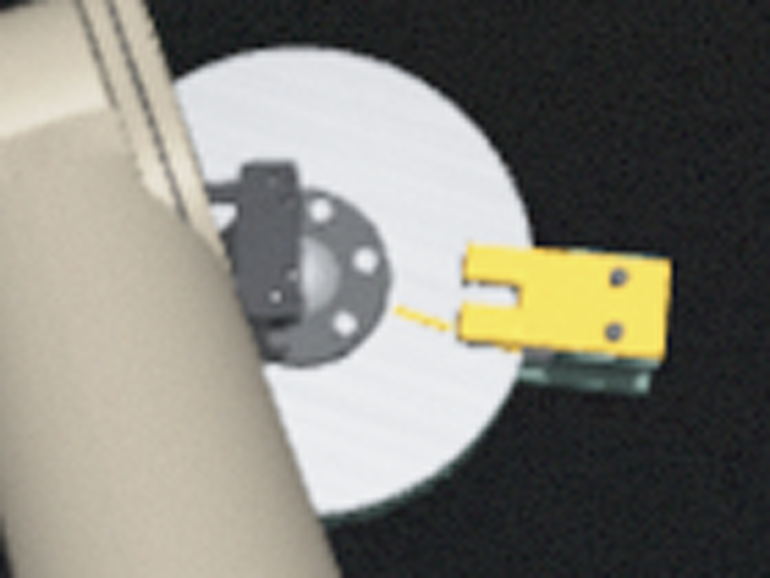

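The picture shows the wheel stopped with the painted line at about (399,308)–(448,328) px in the crop. That is roughly 17° short of the slot, clockwise side. I'll measure it and work out the drag.

```bash
cat > al.py <<'E'
from h import *
from om import c
def meas(n='top',im=None,p=None,z=71):
    if im is None: p=vision.camera_params(n);im,_=vision.capture(n)
    hsv=cv2.cvtColor(im,cv2.COLOR_BGR2HSV);H,S,V=[hsv[...,i].astype(int) for i in range(3)]
    uv=np.argwhere((H>18)&(H<40)&(S>60)&(V>90))[:,::-1]
    P=ray_z(n,uv,z,p)[:,:2]-c;r=np.hypot(*P.T);a=np.degrees(np.arctan2(P[:,1],P[:,0]))
    k=(r>50)&(r<78)&(abs(a+97)<45);Q=P[k];
    return len(Q),np.degrees(np.arctan2(*Q.mean(0)[::-1])) if len(Q) else None,Q.mean(0) if len(Q) else 0
if __name__=="__main__":
    for i in range(2):print(telemetry.observe()['clock'],telemetry.observe()['ft_force'],meas())
E
python3 al.py
```

```text
20.0 [-0.23638694 -1.33402383  6.04524692] (15, np.float64(-109.82509094037297), array([-22.34973596, -61.99358537]))
20.05 [-1.21601604 -0.12799447  6.34212483] (15, np.float64(-109.82509094037297), array([-22.34973596, -61.99358537]))
```

```bash
python3 -m handwheel '[[-0.0012,0,0,0,0,0],[-0.0038,0,0,0,0,0],[-0.0068,0.0002,0,0,0,0],[-0.0102,0.0006,0,0,0,0],[-0.0135,0.001,0,0,0,0],[-0.0165,0.0015,0,0,0,0],[-0.0188,0.0018,0,0,0,0],[-0.02,0.002,0,0,0,0],[-0.0203,0.002,0,0,0,0],[-0.0203,0.002,0,0,0,0]]' | sed -n '1,2p;4p'
python3 al.py
python3 - <<'E'
from h import *
im,_=vision.capture('top');cv2.imwrite('pics/om3.png',cv2.resize(im[175:225,255:325],None,fx=11,fy=11,interpolation=cv2.INTER_CUBIC))
E
```

```text
clock: 21.1
ee_pos: [531.8, 44.3, 42.5]
ft_force: [-0.4, 0.2, 6.7]
21.1 [-0.35876119  0.24400179  6.66278775] (15, np.float64(-97.12843118534843), array([ -8.30709436, -66.42458844]))
21.15 [-0.28618126  0.70389166  5.52116861] (15, np.float64(-97.12843118534843), array([ -8.30709436, -66.42458844]))
```

View pics/om3.png

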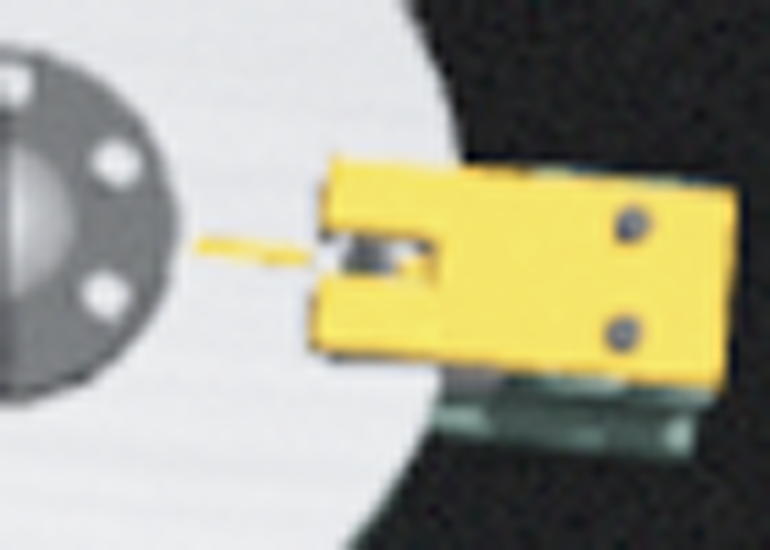

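The timing hole shows dark in the slot at about (370,258) px, with the painted line on the slot's middle line. It is within about 0.3°. I'll lift off straight up and travel to the pin.

```bash
python3 -m handwheel '[[0,0,-0.001,0,0,0],[0,0,-0.006,0,0,0],[0,0,-0.025,0,0,0],[0,0,-0.06,0,0,0],[-0.006,-0.04,-0.075,0,0,0],[-0.014,-0.08,-0.08,0,0,0],[-0.022,-0.125,-0.08,0,0,0],[-0.03,-0.17,-0.08,0,0,0],[-0.039,-0.215,-0.08,0,0,0],[-0.046,-0.251,-0.08,0,0,0]]' | sed -n '1,2p;4p'
python3 -m handwheel '[[0,0,0,0,0,0],[0,0,0,0,0,0],[0,0,0,0,0,0],[0,0,0,0,0,0],[0,0,0,0,0,0],[0,0,0,0,0,0],[0,0,0,0,0,0],[0,0,0,0,0,0],[0,0,0,0,0,0],[0,0,0,0,0,0]]' -1 | sed -n '1,2p;4,5p'
python3 al.py
cat > pin.py <<'E'
from h import *
p=vision.camera_params('wrist');s=telemetry.observe();im,d=vision.capture('wrist');cv2.imwrite('pics/wp.png',im)
hsv=cv2.cvtColor(im,cv2.COLOR_BGR2HSV);H,S,V=[hsv[...,i].astype(int) for i in range(3)]
m,cc=cen((S>140)&((H<8)|(H>172))&(V>50))
f=192/np.tan(np.radians(p['fov_y']/2));T=np.array(p['pose'])
vu=np.argwhere(m);z=d[m];W=np.c_[(vu[:,1]-p['cx'])/f*z,(vu[:,0]-p['cy'])/f*z,z,np.ones(len(z))]@T.T
top=W[(W[:,2]>np.percentile(W[:,2],95)-3)]
print(s['ee_pos'],cc,m.sum(),'ztop',np.percentile(W[:,2],[5,50,95]).round(1))
(cx,cy),r=cv2.minEnclosingCircle(top[:,:2].astype(np.float32));print('top',top[:,:3].mean(0),cx,cy,r, 'bbox mid',(top.min(0)+top.max(0))[:2]/2)
E
python3 pin.py
```

```text
clock: 22.25
ee_pos: [483.5, 297.5, 121.8]
ft_force: [0.5, -0.5, -0.6]
clock: 23.25
ee_pos: [484.6, 294.9, 121.5]
ft_force: [-0.3, -0.1, 0.2]
gripper_width: 72.2
23.25 [-0.34821223 -0.09645398  0.2119146 ] (14, np.float64(-95.51525973669074), array([ -6.06526301, -62.81480551]))
23.3 [-0.67161207  0.02623738  1.27225397] (14, np.float64(-95.51525973669074), array([ -6.06526301, -62.81480551]))
[484.55268957 294.90341571 121.51511295] [254.34579439 202.5740988 ] 749 ztop [65.3 83.2 84.4]
top [488.52903603 295.98151347  84.97766812] 522.7911987304688 296.5267028808594 45.238887786865234 bbox mid [522.77987555 296.20073597]
```

Run:
```python
from h import *
from al import meas
im=cv2.imread('pics/wp.png');hsv=cv2.cvtColor(im,cv2.COLOR_BGR2HSV);H,S,V=[hsv[...,i].astype(int) for i in range(3)]
m,cc=cen((S>140)&((H<8)|(H>172))&(V>50));vu=np.argwhere(m);print(vu.min(0),vu.max(0))
for z in(82,84):
  W=ray_z('wrist',vu[:,::-1],z)[:,:2];print(z,W.min(0),W.max(0),'y mid',(W.min(0)+W.max(0))[1]/2,'x from far edge',W[:,0].max()-11)
im,_=vision.capture('top');cv2.imwrite('pics/om4.png',cv2.resize(im[175:225,255:325],None,fx=11,fy=11,interpolation=cv2.INTER_CUBIC))
```

```text
[186 241] [219 267]
82 [477.20268071 286.44763409] [503.18200057 305.95446845] y mid 296.20105127016654 x from far edge 492.18200057096783
84 [477.98983665 286.52195215] [503.743948   305.85968642] y mid 296.1908192870603 x from far edge 492.74394799590357
```

View pics/om4.png

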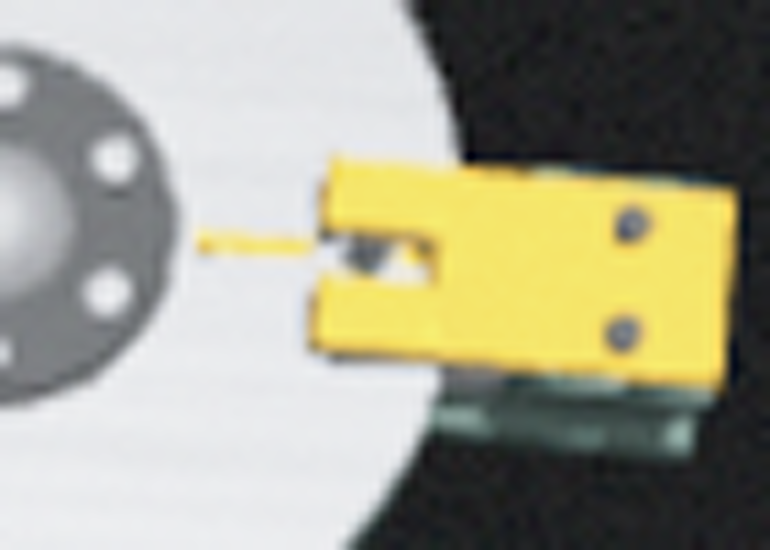

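After release the hole crept about 1.9° (3 mm) counter-clockwise; the line now sits at about (205,243)–(310,246) px in the crop. There is time left, so I'll go back and nudge it with a lighter touch.

```bash
python3 -m handwheel '[[0.006,0.03,0,0,0,0],[0.014,0.075,0,0,0,0],[0.022,0.12,0,0,0,0],[0.03,0.165,0,0,0,0],[0.038,0.21,0,0,0,0],[0.046,0.251,0.01,0,0,0],[0.046,0.251,0.035,0,0,0],[0.046,0.251,0.06,0,0,0],[0.046,0.251,0.07,0,0,0],[0.046,0.251,0.072,0,0,0]]' 1 | sed -n '1,2p;4p'
python3 -m handwheel '[[0,0,0.001,0,0,0],[0,0,0.002,0,0,0],[0,0,0.003,0,0,0],[0,0,0.0035,0,0,0],[0,0,0.004,0,0,0],[0,0,0.0045,0,0,0],[0,0,0.005,0,0,0],[0,0,0.005,0,0,0],[0,0,0.005,0,0,0],[0,0,0.005,0,0,0]]' | sed -n '1,2p;4p'
python3 al.py
```

```text
clock: 24.45
ee_pos: [529.8, 44.1, 48.6]
ft_force: [-0.1, 0.8, 1.2]
clock: 25.45
ee_pos: [530.6, 43.8, 44.6]
ft_force: [0.5, -0.8, 0.9]
25.45 [ 0.53141253 -0.77942367  0.92142471] (14, np.float64(-95.51525973669074), array([ -6.06526301, -62.81480551]))
25.5 [-0.80627656 -0.8481616  -0.35062654] (14, np.float64(-95.51525973669074), array([ -6.06526301, -62.81480551]))
```

```bash
python3 -m handwheel '[[0,0,0.0005,0,0,0],[0,0,0.001,0,0,0],[0,0,0.0014,0,0,0],[0,0,0.0018,0,0,0],[0,0,0.0018,0,0,0],[0,0,0.0018,0,0,0],[0,0,0.0018,0,0,0],[0,0,0.0018,0,0,0],[0,0,0.0018,0,0,0],[0,0,0.0018,0,0,0]]' | sed -n '1,2p;4p'
python3 al.py
```

```text
clock: 26.55
ee_pos: [530.7, 44.1, 42.9]
ft_force: [0.2, 2.7, 4.9]
26.55 [0.18639118 2.67326714 4.94175527] (14, np.float64(-95.51525973669074), array([ -6.06526301, -62.81480551]))
26.6 [0.108623   1.42953572 5.46083728] (14, np.float64(-95.51525973669074), array([ -6.06526301, -62.81480551]))
```

```bash
python3 -m handwheel '[[0.0004,-0.0001,0,0,0,0],[0.001,-0.0002,0,0,0,0],[0.0016,-0.0004,0,0,0,0],[0.0022,-0.0005,0,0,0,0],[0.0027,-0.0006,0,0,0,0],[0.003,-0.0007,0,0,0,0],[0.003,-0.0007,0,0,0,0],[0.003,-0.0007,0,0,0,0],[0.003,-0.0007,0,0,0,0],[0.003,-0.0007,0,0,0,0]]' | sed -n '1,2p;4p'
python3 al.py
python3 -m handwheel '[[0,0,-0.0003,0,0,0],[0,0,-0.0006,0,0,0],[0,0,-0.0009,0,0,0],[0,0,-0.0012,0,0,0],[0,0,-0.0015,0,0,0],[0,0,-0.0018,0,0,0],[0,0,-0.0024,0,0,0],[0,0,-0.004,0,0,0],[0,0,-0.01,0,0,0],[0,0,-0.03,0,0,0]]' | sed -n '1,2p;4p'
python3 al.py
```

```text
clock: 27.65
ee_pos: [533.7, 44.4, 42.9]
ft_force: [-0.4, 1.2, 4.4]
27.65 [-0.35795916  1.15947042  4.41304635] (14, np.float64(-97.52171973079284), array([ -8.54704229, -64.73160311]))
27.7 [-0.58843971  0.39781558  5.06759358] (14, np.float64(-97.52171973079284), array([ -8.54704229, -64.73160311]))
clock: 28.75
ee_pos: [532.2, 44.5, 71.8]
ft_force: [0.2, 0.5, -0.1]
28.75 [ 0.18088521  0.48450171 -0.08612752] (14, np.float64(-97.25619712047649), array([ -8.37046975, -65.74046979]))
28.8 [ 2.26927583 -0.05782307  3.40733367] (14, np.float64(-97.25619712047649), array([ -8.37046975, -65.74046979]))
```

The wheel stayed within about 0.1° after release. Now the pin: near-edge and depth estimates agree on (488, 296).

```bash
python3 -m handwheel '[[-0.003,-0.02,-0.015,0,0,0],[-0.009,-0.05,-0.03,0,0,0],[-0.016,-0.09,-0.03,0,0,0],[-0.024,-0.135,-0.03,0,0,0],[-0.032,-0.18,-0.03,0,0,0],[-0.04,-0.22,-0.03,0,0,0],[-0.046,-0.2516,-0.03,0,0,0],[-0.046,-0.2516,-0.01,0,0,0],[-0.046,-0.2516,0,0,0,0],[-0.046,-0.2516,0,0,0,0]]' -1 | sed -n '1,2p;4,5p'
python3 pin.py
```

```text
clock: 29.85
ee_pos: [486.8, 294.7, 70.9]
ft_force: [-0.5, 0.4, 0.4]
gripper_width: 72.5
[486.84288723 294.6581569   70.8865607 ] [253.57919622 231.50118203] 1269 ztop [62.7 83.1 84.3]
top [488.29644148 295.98659023  84.01574596] 523.5924072265625 296.3291931152344 47.22692108154297 bbox mid [523.59238733 296.02616945]
```

```bash
python3 -m handwheel '[[0.001,-0.0013,0.005,0,0,0],[0.001,-0.0013,0.015,0,0,0],[0.001,-0.0013,0.025,0,0,0],[0.001,-0.0013,0.033,0,0,0],[0.001,-0.0013,0.038,0,0,0],[0.001,-0.0013,0.041,0,0,0],[0.001,-0.0013,0.042,0,0,0],[0.001,-0.0013,0.0425,0,0,0],[0.001,-0.0013,0.0425,0,0,0],[0.001,-0.0013,0.0425,0,0,0]]' | sed -n '1,2p;4,5p'
python3 -m handwheel '[[0,0,0,0,0,0],[0,0,0,0,0,0],[0,0,0,0,0,0],[0,0,0,0,0,0],[0,0,0,0,0,0],[0,0,0,0,0,0],[0,0,0,0,0,0],[0,0,0,0,0,0],[0,0,0,0,0,0],[0,0,0,0,0,0]]' 1
```

```text
clock: 30.9
ee_pos: [488.8, 297.6, 30.5]
ft_force: [-0.5, 0.2, 0.2]
gripper_width: 86.8
clock: 31.9
ee_pos: [488.6, 297.4, 30.2]
tool_rot: [180.0, -0.0, -0.0]
ft_force: [0.1, 0.4, -0.1]
gripper_width: 20.9
grip_force: 30.0
```

Gripped: opening 20.9 mm, grip 30 N, and the pin's tip is 28 mm below the reported ee z. Lifting and carrying it to the fork.

```bash
python3 -m handwheel '[[0,0,-0.005,0,0,0],[0,0,-0.02,0,0,0],[0,0,-0.045,0,0,0],[0,0,-0.07,0,0,0],[0,0,-0.095,0,0,0],[0.002,0.02,-0.1,0,0,0],[0.007,0.06,-0.1,0,0,0],[0.012,0.1,-0.1,0,0,0],[0.017,0.145,-0.1,0,0,0],[0.022,0.19,-0.1,0,0,0]]' | sed -n '1,2p;4,6p'
python3 -m handwheel '[[0.005,0.045,0,0,0,0],[0.01,0.09,0,0,0,0],[0.015,0.135,0,0,0,0],[0.02,0.175,0,0,0,0],[0.025,0.21,0,0,0,0],[0.027,0.235,0,0,0,0],[0.028,0.247,0,0,0,0],[0.028,0.249,0,0,0,0],[0.028,0.249,0,0,0,0],[0.028,0.249,0,0,0,0]]' | sed -n '1,2p;4,6p'
python3 - <<'E'
from h import *
p=vision.camera_params('wrist');s=telemetry.observe();im,d=vision.capture('wrist');cv2.imwrite('pics/wf.png',im);print(s['ee_pos'])
e=s['ee_pos'];print('pin tip proj',proj('wrist',e-[0,0,28],p),'slot',proj('wrist',[[538.7,-141.8,86],[538.7,-141.8,71],[550.8,-47.5,71]],p))
np.save('wp.npy',np.array(p['pose']))
E
```

```text
clock: 32.9
ee_pos: [510.8, 106.1, 131.7]
ft_force: [0.4, -0.7, -0.9]
gripper_width: 20.9
grip_force: 30.0
clock: 33.9
ee_pos: [538.8, -139.5, 130.5]
ft_force: [0.3, -0.5, 0.2]
gripper_width: 21.2
grip_force: 30.0
[ 538.79930907 -139.54552062  130.5394517 ]
pin tip proj [[255.79260101 215.32402374]] slot [[258.7371909  207.76637381]
 [258.58001916 201.58193219]
 [140.62787114 186.89288652]]
```

View pics/wf.png

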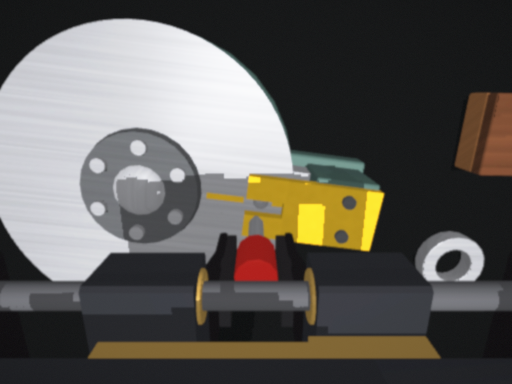

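The pin's tip shows at about (256,215) px, the slot just above it in rows 200–214, and the hole at about (261,200). I'll spend the last picture on a zoom.

Run:
```python
import cv2
im=cv2.imread('pics/wf.png');cv2.imwrite('pics/wfz.png',cv2.resize(im[165:240,200:300],None,fx=8,fy=8,interpolation=cv2.INTER_CUBIC))
```

```text
(no output)
```

View pics/wfz.png

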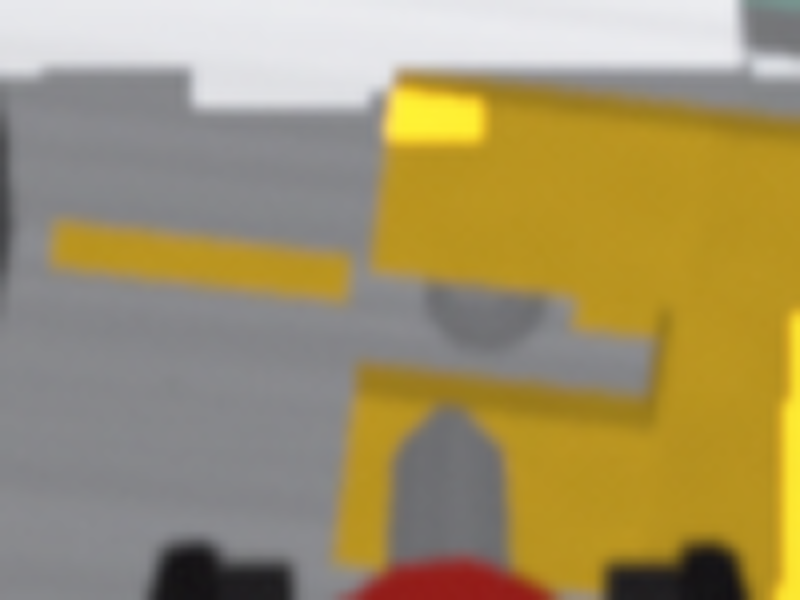

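The zoom shows the hole centred in the slot's width at about (261,201) px, slot point about (261,208), and the pin tip about (256,216–218). I'll check the pin's offset with depth.

Run:
```python
from h import *
p=vision.camera_params('wrist');s=telemetry.observe();im,d=vision.capture('wrist');T=np.array(p['pose']);f=192/np.tan(np.radians(p['fov_y']/2))
print(s['ee_pos'],proj('wrist',s['ee_pos']-[0,0,28.2],p))
X=lambda u,v:(T@[(u-p['cx'])/f*d[v,u],(v-p['cy'])/f*d[v,u],d[v,u],1])[:3]
for v in range(214,246,2):print(v,im[v,256],np.mean([X(u,v) for u in(255,256,257)],0).round(1))
print('fork',[X(u,v).round(1).tolist() for u,v in((265,190),(270,195),(270,222),(255,190))])
print('slot@86',ray_z('wrist',[[260.75,208.2]],86,p),'hole@71',ray_z('wrist',[[260.9,201.4]],71,p))
```

```text
[ 538.75918011 -139.69078635  130.48013377] [[255.7746609 215.2437191]]
214 [ 35 121 151] [ 533.  -139.9   84.5]
216 [ 94 112 121] [ 540.7 -139.8  108.9]
218 [115 112 112] [ 542.1 -139.8  116.2]
220 [115 112 112] [ 542.  -139.8  119.7]
222 [115 113 112] [ 541.9 -139.8  122.9]
224 [116 113 112] [ 541.7 -139.8  126. ]
226 [117 113 112] [ 541.8 -139.8  129.6]
228 [116 113 112] [ 541.9 -139.8  132.9]
230 [116 112 111] [ 541.8 -139.8  135.9]
232 [116 114 113] [ 541.7 -139.8  138.6]
234 [ 89  87 126] [ 545.6 -139.8  150.4]
236 [ 31  35 146] [ 547.6 -139.8  157.6]
238 [ 26  31 148] [ 547.7 -139.8  160.3]
240 [ 24  28 148] [ 547.7 -139.8  162.8]
242 [ 25  28 148] [ 547.7 -139.8  165.4]
244 [ 25  28 148] [ 547.6 -139.8  167.4]
fork [[553.4, -146.5, 87.6], [549.2, -150.4, 86.9], [527.8, -150.7, 87.9], [553.2, -139.1, 87.2]]
slot@86 [[ 538.3463028  -143.50431055   86.        ]] hole@71 [[ 538.85273089 -143.83980457   71.        ]]
```

The pin hangs upright with its axis at (536.7, -139.8). The slot/hole target is (538.8, -143.7), so I shift +2.1 in x and -3.9 in y, then lower it into the slot.

```bash
python3 -m handwheel '[[0.001,0.002,0,0,0,0],[0.0021,0.0039,0.002,0,0,0],[0.0021,0.0039,0.005,0,0,0],[0.0021,0.0039,0.009,0,0,0],[0.0021,0.0039,0.0115,0,0,0],[0.0021,0.0039,0.012,0,0,0],[0.0021,0.0039,0.012,0,0,0],[0.0021,0.0039,0.012,0,0,0],[0.0021,0.0039,0.012,0,0,0],[0.0021,0.0039,0.012,0,0,0]]' | sed -n '1,2p;4,6p'
python3 -m handwheel '[[0,0,0.001,0,0,0],[0,0,0.003,0,0,0],[0,0,0.005,0,0,0],[0,0,0.007,0,0,0],[0,0,0.009,0,0,0],[0,0,0.011,0,0,0],[0,0,0.012,0,0,0],[0,0,0.012,0,0,0],[0,0,0.012,0,0,0],[0,0,0.012,0,0,0]]' | sed -n '1,2p;4,6p'
python3 f.py; python3 al.py
```

```text
clock: 35.0
ee_pos: [540.7, -145.4, 118.4]
ft_force: [0.4, -0.0, -0.9]
gripper_width: 21.0
grip_force: 30.0
clock: 36.0
ee_pos: [540.8, -145.4, 106.4]
ft_force: [-0.6, 0.3, -1.3]
gripper_width: 21.1
grip_force: 30.0
36.2 [ 540.7434832  -145.44748242  106.3461159 ] [ 0.22208684  0.52034483 -0.98259326] [-0.60797551 -0.56634053 -2.11653827 -0.63951873]
36.2 [ 0.30316635  0.61703888 -0.63951873] (2, np.float64(-104.81415343905462), array([-17.0396569 , -64.42806671]))
36.25 [-0.36597763 -0.21393639 -0.82385689] (4, np.float64(-107.16149535837144), array([-19.86510857, -64.32679968]))
```

```bash
python3 -m handwheel '[[0,-0.0005,0,0,0,0],[0,-0.001,0,0,0,0],[0,-0.0018,0,0,0,0],[0,-0.0018,0,0,0,0],[0,-0.0018,0,0,0,0],[0,-0.0018,0.001,0,0,0],[0,-0.0018,0.002,0,0,0],[0,-0.0018,0.003,0,0,0],[0,-0.0018,0.003,0,0,0],[0,-0.0018,0.003,0,0,0]]' | sed -n '1,2p;4,6p'
python3 - <<'E'
from h import *
p=vision.camera_params('wrist');s=telemetry.observe();im,d=vision.capture('wrist');T=np.array(p['pose']);f=192/np.tan(np.radians(p['fov_y']/2))
X=lambda u,v:(T@[(u-p['cx'])/f*d[v,u],(v-p['cy'])/f*d[v,u],d[v,u],1])[:3]
print(s['ee_pos'],s['ft_force'],np.mean([X(u,v) for u in(255,256,257) for v in(224,226,228,230)],0).round(1),np.mean([X(u,v) for u in(255,256,257) for v in(238,240,242,244)],0).round(1))
hsv=cv2.cvtColor(im,cv2.COLOR_BGR2HSV);H,S,V=[hsv[...,i].astype(int) for i in range(3)]
sil=(S<60)&(V>60)
print(['#' if a else '.' for a in []]);
for v in range(186,232,3):print(v,''.join('Y' if (18<H[v,u]<40 and S[v,u]>80) else ('R' if S[v,u]>120 else ('k' if V[v,u]<60 else '.')) for u in range(205,305)))
E
```

```text
clock: 37.3
ee_pos: [540.7, -143.6, 103.2]
ft_force: [-0.7, -0.1, -1.2]
gripper_width: 21.0
grip_force: 30.0
[ 540.65557775 -143.64326927  103.22301294] [-0.65092382 -0.06485093 -1.22185561] [ 543.8 -143.8  104. ] [ 549.5 -143.7  136.6]
[]
186 .....................................YYYYYYYYYYY....................................................
189 .....................................YYYYYYYYYYYYYYYYYYYYYYYYYYYYYYYYYYYY...........................
192 ....................................YYYYYYYYYYYYYYYYYYYYYYYYYYYYYYYYYYYYYYYYYYYYYYYYYYYYYYYYYYYYYY..
195 ....................................YYYYYYYYYYYYYYYYYYYYYYYYYYYYYYYYYYYYYYYYYYYYYYYYYYYYYYYYYYYYYYYY
198 ....................................YYYYYYYYYYYYYYYYYYYYYYYYYYYYYYYYYYYYYYYYYYYYYYYYYYYYYYYYYYYYYYYY
201 ...................................YYYYYYYYYYYYYYYYYYYYYYYYYYYYYYYYYYYYYYYYYYYYYYYYYYYYYYYYYYYYYYYYY
204 ...................................YYYYYYYYYYYYYYYYYYYYYYYYYYYYYYYYYYYYYYYYYYYYYYYYYYYYYYYYYYYYYYYYY
207 YYYYYYY...........................YYYYYYYYYYYYYYYYYYYYYYYYYYYYYYYYYYYYYYYYYYYYYYYYYYYYYYYYYYYYYYYYYY
210 YYYYYYYYYYYYYYYYYYYYYYYYYYYYYYY...YYYYYYYYYYYYYYYYYYYYYYYYYYYYYYYYYYYYYYYYYYYYYYYYYYYYYYYYYYYYYYYYYY
213 YYYYYYYYYYYYYYYYYYYYYYYYYYYYYYYY..YYYYYYYYYYYYYYYYYYYYYYYYYYYYYYYYYYYYYYYYYYYYYYYYYYYYYYYYYYYYYYYYYY
216 ........................YYYYYYY...................YYYYYYYYYYYYYYYYYYYYYYYYYYYYYYYYYYYYYYYYYYYYYYYYYY
219 ..............................................................YYYYYYYYYYYYYYYYYYYYYYYYYYYYYYYYYYYYYY
222 .........................................................................YYYYYYYYYYYYYYYYYYYYYYYYYYY
225 .........................................................................YYYYYYYYYYYYYYYYYYYYYYYYYYY
228 ................................YYYYYYYYYYYY.............................YYYYYYYYYYYYYYYYYYYYYYYYYYY
231 ................................YYYYYYYYYYYY..............YYYYYYYYYYYYYYYYYYYYYYYYYYYYYYYYYYYYYYYYYY
```

```bash
python3 -m handwheel '[[0,-0.0006,0.001,0,0,0],[0,-0.0006,0.002,0,0,0],[0,-0.0006,0.003,0,0,0],[0,-0.0006,0.004,0,0,0],[0,-0.0006,0.005,0,0,0],[0,-0.0006,0.006,0,0,0],[0,-0.0006,0.007,0,0,0],[0,-0.0006,0.008,0,0,0],[0,-0.0006,0.008,0,0,0],[0,-0.0006,0.008,0,0,0]]' | sed -n '1,2p;4,6p'
python3 f.py
```

```text
clock: 38.35
ee_pos: [540.7, -143.0, 95.3]
ft_force: [0.3, -0.2, -0.8]
gripper_width: 21.3
grip_force: 30.0
38.55 [ 540.71238878 -143.05531046   95.31392827] [-0.387946    0.14821345 -0.98875958] [-1.24630827 -1.04379901 -1.19767907 -0.46725196]
```

```bash
python3 -m handwheel '[[0,0,0.001,0,0,0],[0,0,0.002,0,0,0],[0,0,0.003,0,0,0],[0,0,0.004,0,0,0],[0,0,0.005,0,0,0],[0,0,0.006,0,0,0],[0,0,0.007,0,0,0],[0,0,0.008,0,0,0],[0,0,0.008,0,0,0],[0,0,0.008,0,0,0]]' | sed -n '1,2p;4,6p'
python3 f.py
```

```text
clock: 39.55
ee_pos: [540.7, -143.0, 87.2]
ft_force: [0.3, 0.2, -0.1]
gripper_width: 21.0
grip_force: 30.0
39.75 [ 540.69044939 -143.05386139   87.30891415] [ 0.24610666  0.18809617 -0.74171071] [-0.7873457  -0.56177429 -0.4243847  -1.19333816]
```

No resistance so far, and the shank is through the hole. Continuing to tip z ≈ 47, in the lower slot.

```bash
python3 -m handwheel '[[0,0,0.001,0,0,0],[0,0,0.0025,0,0,0],[0,0,0.004,0,0,0],[0,0,0.0055,0,0,0],[0,0,0.007,0,0,0],[0,0,0.0085,0,0,0],[0,0,0.010,0,0,0],[0,0,0.0115,0,0,0],[0,0,0.012,0,0,0],[0,0,0.012,0,0,0]]' | sed -n '1,2p;4,6p'
python3 f.py
```

```text
clock: 40.75
ee_pos: [540.6, -143.0, 75.2]
ft_force: [0.4, -0.1, -0.3]
gripper_width: 20.8
grip_force: 30.0
40.95 [ 540.72563933 -143.02905712   75.33405516] [ 0.17797861  0.03647879 -1.14546831] [-0.35670962 -1.33689906 -2.08618628 -0.80207829]
```

```bash
python3 -m handwheel '[[0,0,0.001,0,0,0],[0,0,0.002,0,0,0],[0,0,0.0035,0,0,0],[0,0,0.005,0,0,0],[0,0,0.0065,0,0,0],[0,0,0.008,0,0,0],[0,0,0.009,0,0,0],[0,0,0.0095,0,0,0],[0,0,0.0098,0,0,0],[0,0,0.01,0,0,0]]' | sed -n '1,2p;4,6p'
python3 f.py
```

```text
clock: 41.95
ee_pos: [540.7, -143.0, 65.3]
ft_force: [0.3, 1.0, -0.5]
gripper_width: 21.0
grip_force: 30.0
42.15 [ 540.70366371 -143.05831674   65.31243265] [ 0.0050918   0.45430952 -0.62663997] [-0.41900556 -0.73681981 -0.61096486 -0.73976965]
```

Roughly 1 mm above the seat, with no side force. Releasing and retreating straight up.

```bash
python3 -m handwheel '[[0,0,0,0,0,0],[0,0,0,0,0,0],[0,0,0,0,0,0],[0,0,0,0,0,0],[0,0,0,0,0,0],[0,0,0,0,0,0],[0,0,0,0,0,0],[0,0,0,0,0,0],[0,0,0,0,0,0],[0,0,0,0,0,0]]' -1 | sed -n '1,2p;4,6p'
python3 -m handwheel '[[0,0,-0.005,0,0,0],[0,0,-0.015,0,0,0],[0,0,-0.03,0,0,0],[0,0,-0.05,0,0,0],[0,0,-0.06,0,0,0],[0,0,-0.07,0,0,0],[0,0,-0.075,0,0,0],[0,0,-0.075,0,0,0],[0,0,-0.075,0,0,0],[0,0,-0.075,0,0,0]]' | sed -n '1,2p;4,6p'
python3 pin.py
python3 - <<'E'
from h import *
im,d=vision.capture('scene');p=vision.camera_params('scene');T=np.array(p['pose']);f=192/np.tan(np.radians(p['fov_y']/2))
hsv=cv2.cvtColor(im,cv2.COLOR_BGR2HSV);H,S,V=[hsv[...,i].astype(int) for i in range(3)]
m=(S>140)&((H<8)|(H>172))&(V>50);m[:,:180]=0;m[:,300:]=0;m[:150]=0
vu=np.argwhere(m);z=d[m];W=np.c_[(vu[:,1]-p['cx'])/f*z,(vu[:,0]-p['cy'])/f*z,z,np.ones(len(z))]@T.T
print(len(W),np.percentile(W[:,:3],[2,50,98],axis=0).round(1).tolist())
E
```

```text
clock: 43.15
ee_pos: [540.7, -143.0, 65.3]
ft_force: [-0.8, 0.7, 0.2]
gripper_width: 85.4
grip_force: 0.0
clock: 44.15
ee_pos: [540.3, -142.9, 139.5]
ft_force: [-0.2, -0.0, 0.4]
gripper_width: 86.8
grip_force: 0.0
[ 540.27297111 -142.94571587  139.52945819] [255.66851441 214.27050998] 902 ztop [ 97.8 117.1 118.5]
top [ 540.09192245 -142.86457884  118.06861972] 576.3562622070312 -142.999755859375 47.563262939453125 bbox mid [ 576.35625897 -143.09950469]
132 [[377.3, -227.5, 0.4], [546.2, -140.3, 107.5], [550.9, -131.0, 118.8]]
```

The head top reads about 117.5 mm. The same camera reads 1.5 mm high on known surfaces, so that is 116 mm, fully home. Handing in.

```bash
python3 -c "
from station import ctrl
print(ctrl.hand_in())"
```

```text
the job is handed in; nothing more can be done
None
```

The job is handed in at about 44 s: the flywheel ran untouched for over 2.5 s at about 2.4 rad/s and was stopped with its hole under the slot (one light nudge needed after the first release), and the pin's head measures as seated on the fork; the highest force I read was 6.7 N, sampled only between moves.

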